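# Pack the fastener-setting caddy

### The arm

A 6-joint arm with a two-finger parallel gripper is mounted at the origin on the work surface. World frame = base frame: x ahead of the robot, y to its left, z up, the work surface at z = 0. Lengths are in mm, angles in rad, forces in N, time in s.
With the tool pointing down it reaches from about 275 to 875 mm from the base axis. Payload 12.5 kg.
Tool frame: the origin (TCP) lies at the very end of the fingers, on their centre line; the grasp point (between the pads) lies env.pinch_z behind it (env.pinch_z is the distance from the TCP to the grasp point, in mm); x points along the fingers, y is the direction in which the jaws open and shut, and the axes are right-handed (so a half turn about x gives the same grasp; the last joint's range is limited). The gripper opens to 85 mm and grips with 20 to 120 N. Pads are 22 mm wide; open, the fingers measure 114 mm over their backs; the gripper's body (76 mm by 85 mm) begins 54 mm behind the grasp point. The pads swing forward as they close: fully open they stand 13 mm farther back than shut.
Start: joints at [-1.357, 0.351, 1.652, -0, 1.139, -0.085], TCP at [161.925, -525.609, 231.29] pointing down, gripper open.
Joint ranges: [-2.75, 2.75], [-0.79, 2.1], [0.01, 2.65], [-1.57, 4.71], [0.07, 3.14], [-2.87, 2.87]. Speed limits (rad/s): [2.22, 2.22, 2.79, 3.14, 3.14, 3.14].

### API

Orientations are given as a rotation vector (axis times angle).
In Python, from workcell import env gives the robot as it stands.
- The arm moves only by the shell command python3 -m handwheel 'ROWS' [OPENING] [FORCE]. ROWS is JSON, a list of rows, each an object with "slide": the shift along the world's x, y, z scaled (see below), a list of three; "turn": the turn about the world's z scaled (see below). A call has 1 to 8 rows; each row is the pose to reach, as a shift and turn from the pose commanded when the call began, turning the shorter way round; what a row does not reach only later rows make up. The controller multiplies each number of a shift by 150 mm and each number of a turn by 360 degrees. A row lasts 1/8 s, in which the tool goes at most 62.5 mm and 10.7 degrees, less where a joint would pass 70% of its speed; a pose out of reach is approached as far as the arm can. A call with a number of a shift or a turn outside -1 to 1 is refused whole. A call with a gripper value outside its range is refused whole. OPENING is the closure, from -1 (fully open) to 1 (shut), set as the call begins (- or left out, the last holds). The fingers move at their own pace and stop on an object; FORCE is the grip in N (left out, the last holds). Time passes only in rows, so rows that repeat a pose let the fingers close. It gives the time, the measured TCP pose, the force and the opening at its end, in the units of the state.
- env.sense(): the state, without advancing time (a new reading comes with each control period).
- env.get_image(name): name is "scene" or "top" or "wrist"; returns a dict with "frame" (480x640x3 uint8, red, green, blue), "camera_matrix" (3x3 intrinsics, pixels), "k1" (the pictures are not rectified: a ray, as slopes to the right and down, at radius r is drawn at 1 + k1 r^2 times it, then the intrinsics apply), "world_to_cam" (4x4, takes a point from world to camera coordinates). Camera axes: x right, y down, z forward; pixel columns grow to the right and rows downward; lengths in mm; the calibration is good to about 2 mm. A picture is of the moment at which its call begins. There is no depth.
- env.close_job(): hands the job in, once; it reports no verdict.
The state is a dict: "time": time; "joint_pos": joint angles; "qd": joint speeds; "tau": joint torques, N m; "position": TCP position; "tcp_rot": TCP orientation; "wrist_force": force on the tool from outside, world axes, zero at the start; "torque": the same for the moment, N m; "gripper_width": finger opening in mm.
Only numpy, scipy, OpenCV 4.12 (cv2) and the standard library are available. Lean on these libraries where they do the work, as an engineer would, in place of code of your own. Each camera call takes 0.05 s, during which the arm holds its last target. There are 200 camera calls.

### The job

Pack the fastener kit into the plywood caddy for the next job: set the red-lidded tin, the blue-lidded case, the yellow-lidded jar and the green setting die upright, each in the bay of its own colour, without dropping them. Leave the black-lidded tin and the white-lidded case, which belong to another kit, standing where they are.

Things in the scene. Friction and masses are not known exactly. Their poses are not given: they have to be found in the camera images.
- red_tin_mid (a point): Round fastener tin, aluminium body with a red lid, 46 mm diameter (lid; body 44), 40 mm tall, standing upright; to go into the red bay. The point is its centre, half-way up on its axis; z up.
- blue_case_mid (a point): Small rectangular parts case, clear body with a blue lid, 50 mm (its own x) by 40 mm (its own y), 38 mm tall; to go into the blue bay. The point is its centre, half-way up on its axis; z up.
- yellow_jar_mid (a point): Round amber jar with a yellow screw lid, 40 mm diameter, 56 mm tall, standing upright; to go into the yellow bay. The point is its centre, half-way up on its axis; z up.
- green_die_mid (a point): Setting die standing upright: steel foot 40 mm diameter and 12 mm tall, above it a green painted shank 32 mm diameter, 50 mm tall in all; to go into the green bay. The point is its centre, half-way up on its axis; z up.
- bay_red: Square red bay, one of four (red, blue, yellow, green) side by side, two by two, in a low plywood caddy fixed to the bench: 84 mm square outside, 76 mm inside, all red. Origin: centre of its underside, 6 mm above the bench; its floor is 3 mm above the origin, the top of its 4 mm walls 8 mm above the origin. x and y run along its sides, z up. Neighbouring bay centres are 88 mm apart; the caddy's own rim is 188 mm square and no higher than the bay walls. Fixed.
- bay_blue: Square blue bay, one of four (red, blue, yellow, green) side by side, two by two, in a low plywood caddy fixed to the bench: 84 mm square outside, 76 mm inside, all blue. Origin: centre of its underside, 6 mm above the bench; its floor is 3 mm above the origin, the top of its 4 mm walls 8 mm above the origin. x and y run along its sides, z up. Neighbouring bay centres are 88 mm apart; the caddy's own rim is 188 mm square and no higher than the bay walls. Fixed.
- bay_yellow: Square yellow bay, one of four (red, blue, yellow, green) side by side, two by two, in a low plywood caddy fixed to the bench: 84 mm square outside, 76 mm inside, all yellow. Origin: centre of its underside, 6 mm above the bench; its floor is 3 mm above the origin, the top of its 4 mm walls 8 mm above the origin. x and y run along its sides, z up. Neighbouring bay centres are 88 mm apart; the caddy's own rim is 188 mm square and no higher than the bay walls. Fixed.
- bay_green: Square green bay, one of four (red, blue, yellow, green) side by side, two by two, in a low plywood caddy fixed to the bench: 84 mm square outside, 76 mm inside, all green. Origin: centre of its underside, 6 mm above the bench; its floor is 3 mm above the origin, the top of its 4 mm walls 8 mm above the origin. x and y run along its sides, z up. Neighbouring bay centres are 88 mm apart; the caddy's own rim is 188 mm square and no higher than the bay walls. Fixed.
- black_tin_mid (a point): Look-alike that stays: the same tin, 46 mm diameter and 40 mm tall, but with a black lid. The point is its centre, half-way up on its axis; z up.
- white_case_mid (a point): Look-alike that stays: the same case, 50 by 40 by 38 mm, but with a white lid. The point is its centre, half-way up on its axis; z up. All six loose things, and three other bystanders (two stacked red disc weights 58 mm across, a thread spool, a tape roll, none taller than 60 mm), stand mixed on the bench to the right of the caddy, at least 80 mm from centre to centre. The bench to either side beyond them carries equipment up to 150 mm tall.
Mind the look-alikes: they are no part of the job. Of the things that look like the part that bears yellow_jar_mid, take the one that is farthest to the robot's right at the start. What is shaped like the part that bears white_case_mid but pink is not meant.

How it is judged (in metres and radians):
At the end, for the whole second after the job is handed in: Each kit piece stands upright (0.1 rad) on the floor of its own colour's bay, centre within 20 mm of the bay's along each side and 4 mm of its resting height, at rest, released; the black-lidded tin and white-lidded case stand upright within 20 mm of their starts (x of red_tin_mid in the frame of bay_red between -0.02 and 0.02 m and y of red_tin_mid in the frame of bay_red between -0.02 and 0.02 m and z of red_tin_mid in the frame of bay_red between 0.019 and 0.027 m and angle between each of red_tin_mid, blue_case_mid, yellow_jar_mid, green_die_mid, black_tin_mid, white_case_mid's own z axis and vertical below 0.1 rad and linear speed of each of red_tin, blue_case, yellow_jar, green_die below 0.02 m/s and x of blue_case_mid in the frame of bay_blue between -0.02 and 0.02 m and y of blue_case_mid in the frame of bay_blue between -0.02 and 0.02 m and z of blue_case_mid in the frame of bay_blue between 0.018 and 0.026 m and x of yellow_jar_mid in the frame of bay_yellow between -0.02 and 0.02 m and y of yellow_jar_mid in the frame of bay_yellow between -0.02 and 0.02 m and z of yellow_jar_mid in the frame of bay_yellow between 0.027 and 0.035 m and x of green_die_mid in the frame of bay_green between -0.02 and 0.02 m and y of green_die_mid in the frame of bay_green between -0.02 and 0.02 m and z of green_die_mid in the frame of bay_green between 0.024 and 0.032 m and distance of each of black_tin_mid, white_case_mid from where it was at the start of the episode below 0.02 m); the robot touches nothing.
It fails at once if a kit piece is dropped: in the air with nothing touching it, more than 30 mm above its place ((height (world z) of red_tin_mid above 0.059 m and contact force between red_tin and anything else below 0.001 N) or (height (world z) of blue_case_mid above 0.058 m and contact force between blue_case and anything else below 0.001 N) or (height (world z) of yellow_jar_mid above 0.067 m and contact force between yellow_jar and anything else below 0.001 N) or (height (world z) of green_die_mid above 0.064 m and contact force between green_die and anything else below 0.001 N)).
It fails at once if the look-alike black tin is shifted by more than 30 mm or tipped over (distance of black_tin_mid from where it was at the start of the episode above 0.03 m or angle between black_tin_mid's own z axis and vertical above 0.5 rad).
It fails at once if the look-alike white case is shifted by more than 30 mm or tipped over (distance of white_case_mid from where it was at the start of the episode above 0.03 m or angle between white_case_mid's own z axis and vertical above 0.5 rad).
It also fails if it takes over 112 s, if anything falls off the work surface, if the arm or the gripper's body presses on something with over 40 N, if the wrist force passes 120 N, or if a joint passes its speed limit or range.

## Working session

There is one attempt and no reset: what is moved stays moved. The work goes in short steps, Python scripts to look and compute and a shell command to move; the robot and the scene stay as the last step left them, time stands still between calls to the robot, and variables do not carry over. Pictures are saved under pics/ and viewed, about 12 in all and at most 16, crops included, and the job is handed in when it is done.

```bash
mkdir -p pics; ls; python3 - <<'E'
from workcell import env
import cv2,numpy as np
s=env.sense()
for k,v in s.items(): print(k,np.round(v,3).tolist() if v is not None else v)
print(env.pinch_z)
for n in ("scene","top"):
    d=env.get_image(n); cv2.imwrite(f"pics/{n}0.png",d["frame"][:,:,::-1])
    print(n,d["camera_matrix"],d["k1"],np.round(d["world_to_cam"],3).tolist())
E
```

```text
pics
time 0.0
joint_pos [-1.357, 0.351, 1.652, 0.0, 1.139, -0.085]
qd [-0.0, 0.001, 0.001, 0.0, -0.0, 0.001]
tau [-0.001, -50.61, -29.141, -0.0, 0.005, -0.0]
position [161.859, -525.302, 230.743]
tcp_rot [2.061, 0.311, -2.061]
wrist_force [0.161, -0.076, -0.205]
torque [-0.01, 0.025, 0.006]
gripper_width 85.516
18.700000000000003
scene [[434.40454983   0.         323.22404738]
 [  0.         434.40454983 238.80671886]
 [  0.           0.           1.        ]] -0.10379826784119797 [[-0.325, 0.946, -0.006, 144.139], [0.677, 0.228, -0.7, -327.809], [-0.661, -0.231, -0.714, 1187.482], [0.0, 0.0, 0.0, 1.0]]
top [[461.67493955   0.         320.23086815]
 [  0.         461.67493955 232.93174375]
 [  0.           0.           1.        ]] -0.09657640571232139 [[-0.005, -1.0, 0.016, 9.032], [-0.98, 0.002, -0.197, 544.436], [0.197, -0.017, -0.98, 736.784], [0.0, 0.0, 0.0, 1.0]]
```

View pics/top0.png

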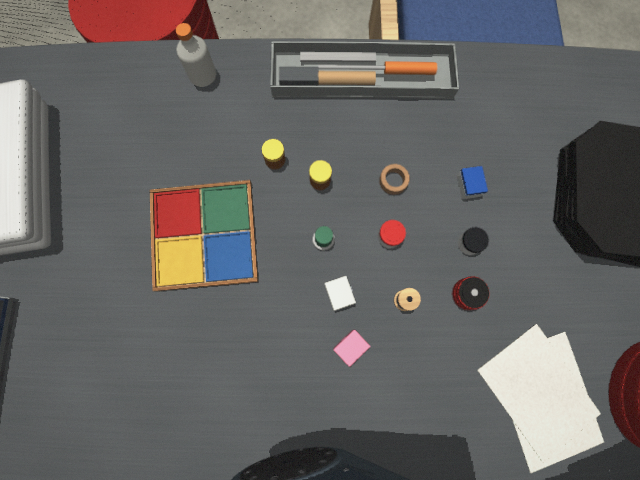

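View pics/scene0.png

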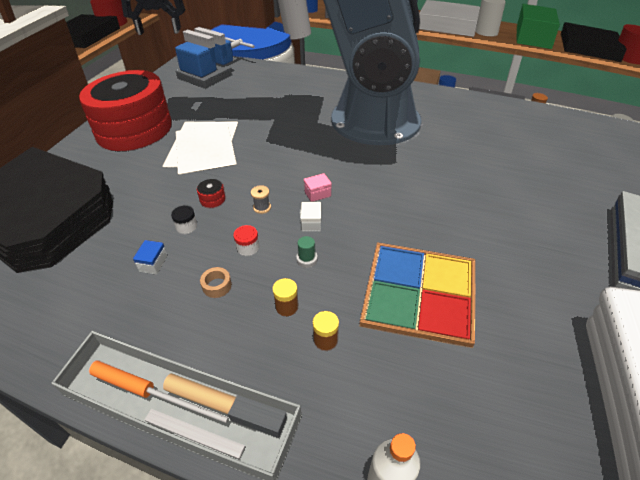

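The top view shows two jars of the same type at (320,172) and (273,151). Image right is the robot's right (−y), so the jar at (320,172) is the one meant. The others are the red tin (393,234), with the red discs at (471,293) excluded; blue case (474,181); green die (323,238); black tin (475,240); white case (340,293); and a pink case (352,348), not meant.

```bash
cat > h.py <<'E'
from workcell import env
import cv2,numpy as np
from scipy.spatial.transform import Rotation as R
def ray(d,p):
    K=np.array(d["camera_matrix"]);k=float(d["k1"])
    u=cv2.undistortPoints(np.array(p,float).reshape(-1,1,2),K,np.array([k,0,0,0.]),None,None).reshape(-1,2)
    T=np.array(d["world_to_cam"]);r=np.c_[u,np.ones(len(u))]@T[:3,:3]
    return -T[:3,:3].T@T[:3,3],r
def onz(d,p,z):
    o,r=ray(d,p);return o+r*((z-o[2])/r[:,2])[:,None]
HSV=dict(red=((172,150,60),(6,255,255)),blue=((105,130,60),(125,255,255)),yellow=((20,130,90),(33,255,255)),green=((60,60,30),(95,255,255)),white=((0,0,150),(179,40,255)),black=((0,0,0),(179,255,38)))
def mask(f,c):
    h=cv2.cvtColor(f,cv2.COLOR_RGB2HSV);a,b=HSV[c]
    if a[0]>b[0]: return cv2.inRange(h,a,(179,)+b[1:])|cv2.inRange(h,(0,)+a[1:],b)
    return cv2.inRange(h,a,b)
def blobs(f,c,lo=60,hi=20000):
    cs,_=cv2.findContours(mask(f,c),cv2.RETR_EXTERNAL,cv2.CHAIN_APPROX_NONE)
    return [q for q in cs if lo<cv2.contourArea(q)<hi]
def tool():
    s=env.sense();M=R.from_rotvec(s["tcp_rot"]).as_matrix()
    return np.array(s["position"]),M
E
python3 - <<'E'
from h import *
H=dict(red=40,blue=38,yellow=56,green=50,white=38,black=40)
P,M=tool();print(P,"\n",M.round(3))
for n in("top","scene"):
    d=env.get_image(n)
    for c in H:
        for q in blobs(d["frame"],c,150 if n=="top" else 100,6000):
            (x,y),wh,a=cv2.minAreaRect(q)
            m=cv2.moments(q);x,y=m["m10"]/m["m00"],m["m01"]/m["m00"]
            if n=="top" and not(140<x<500 and 130<y<320):continue
            if n=="scene" and not(120<x<480 and 170<y<350):continue
            w=onz(d,[[x,y]],H[c])[0]; b=onz(d,cv2.boxPoints(cv2.minAreaRect(q)),9 if cv2.contourArea(q)>1200 else H[c])
            e=[b[1]-b[0],b[2]-b[1]]
            print(n,c,int(x),int(y),int(cv2.contourArea(q)),"top-plane",w.round(0),"z9",onz(d,[[x,y]],9)[0].round(0),"edges",[(round(float(np.hypot(*v[:2]))),round(float(np.degrees(np.arctan2(v[1],v[0]))))) for v in e])
E
```

```text
[ 161.86160305 -525.33539354  230.8183942 ] 
 [[-0.     0.294 -0.956]
 [ 0.001 -0.956 -0.294]
 [-1.    -0.001 -0.   ]]
top red 392 232 475 top-plane [ 548. -119.   40.] z9 [ 554. -125.    9.] edges [(45, -28), (44, -117)]
top red 176 212 2005 top-plane [584. 260.  40.] z9 [592. 270.   9.] edges [(91, -84), (86, -172)]
top blue 227 256 1997 top-plane [507. 168.  38.] z9 [511. 173.   9.] edges [(84, -86), (84, -175)]
top blue 474 179 529 top-plane [ 646. -274.   38.] z9 [ 655. -285.    9.] edges [(41, -77), (53, -172)]
top yellow 178 260 2127 top-plane [497. 247.  56.] z9 [504. 261.   9.] edges [(89, -86), (87, -174)]
top yellow 320 171 364 top-plane [654.   7.  56.] z9 [670.   6.   9.] edges [(37, -90), (39, 179)]
top yellow 272 149 365 top-plane [695.  91.  56.] z9 [713.  96.   9.] edges [(38, -90), (42, -179)]
top green 323 235 266 top-plane [540.   2.  50.] z9 [548.   1.   9.] edges [(29, -90), (35, 179)]
top green 224 208 1937 top-plane [589. 173.  50.] z9 [600. 181.   9.] edges [(85, -86), (87, -175)]
top white 339 292 638 top-plane [444. -26.  38.] z9 [446. -27.   9.] edges [(41
[... 637 characters left out ...]
ellow 284 289 420 top-plane [662.   8.  56.] z9 [629.  -9.   9.] edges [(39, 109), (47, 21)]
scene yellow 447 274 1580 top-plane [545. 257.  56.] z9 [503. 261.   9.] edges [(87, -177), (94, 95)]
scene green 393 304 1862 top-plane [629. 183.  50.] z9 [599. 181.   9.] edges [(87, -174), (88, 94)]
scene green 305 247 324 top-plane [558.   7.  50.] z9 [522.  -8.   9.] edges [(30, 109), (59, 20)]
scene white 246 249 124 top-plane [587. -99.  38.] z9 [ 564. -114.    9.] edges [(33, 128), (27, 35)]
scene white 184 227 111 top-plane [ 573. -240.   38.] z9 [ 550. -263.    9.] edges [(31, 121), (30, 37)]
scene white 310 213 441 top-plane [456. -22.  38.] z9 [426. -34.   9.] edges [(41, 109), (74, 19)]
```

```bash
python3 - <<'E'
import cv2
a=cv2.imread("pics/top0.png")[130:320,250:500]
cv2.imwrite("pics/crop1.png",cv2.resize(a,None,fx=3.2,fy=3.1,interpolation=cv2.INTER_CUBIC)[:600,:800])
E
```

```text
(no output)
```

View pics/crop1.png

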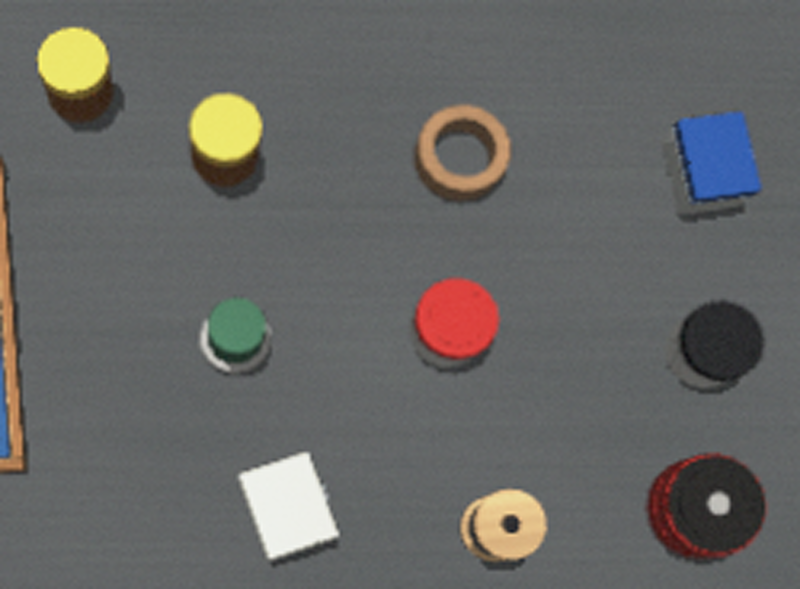

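The crop confirms the targets: the jar at full-image pixel (320,172), right of its twin at (273,151), the plain red-lidded tin, the blue case and the green die. The bay centres measured in the two views agree to about 1 mm and lie 88 mm apart. I'm moving over the blue case first.

```bash
for i in 1; do python3 -m handwheel '[{"slide":[0.27,0.14,0],"turn":0},{"slide":[0.54,0.28,0],"turn":0},{"slide":[0.81,0.42,0],"turn":0}]' -1 60; done
python3 -m handwheel '[{"slide":[0.27,0.14,0],"turn":0},{"slide":[0.54,0.28,0],"turn":0},{"slide":[0.81,0.42,0],"turn":0}]'
python3 -m handwheel '[{"slide":[0.27,0.14,0],"turn":0},{"slide":[0.54,0.28,0],"turn":0},{"slide":[0.81,0.42,0],"turn":0}]'
python3 -m handwheel '[{"slide":[0.27,0.14,0],"turn":0},{"slide":[0.54,0.28,0],"turn":0},{"slide":[0.81,0.42,0],"turn":0},{"slide":[0.81,0.42,0],"turn":0},{"slide":[0.81,0.42,0],"turn":0}]'
cat > w.py <<'E'
import sys
from h import *
c,H=sys.argv[1],float(sys.argv[2])
d=env.get_image("wrist");f=d["frame"]
cv2.imwrite(sys.argv[3],f[:,:,::-1])
P,M=tool();print("tcp",P.round(1),"jaw deg",np.degrees(np.arctan2(M[1,1],M[0,1])).round(1),"cam",ray(d,[[320,240]])[0].round(0))
for q in blobs(f,c,400,1e5):
    m=cv2.moments(q);p=(m["m10"]/m["m00"],m["m01"]/m["m00"])
    w=onz(d,q.reshape(-1,2),H)[:,:2].astype(np.float32)
    (x,y),wh,a=cv2.minAreaRect(w)
    print(c,np.round(p),"rect centre",round(x,1),round(y,1),"size",np.round(wh,1),"ang of 1st side",round(a,1),"centroid",onz(d,[p],H)[0].round(1),"d/150",((np.array([x,y])-P[:2])/150).round(3))
E
python3 w.py blue 38 pics/w1.png
```

```text
time: 0.57
position: [284.5, -461.8, 231.2]
tcp_rot: [2.061, 0.31, -2.061]
wrist_force: [0.4, -0.2, 0.0]
gripper_width: 85.2
time: 0.95
position: [406.1, -398.7, 231.2]
tcp_rot: [2.061, 0.31, -2.061]
wrist_force: [-1.0, -0.1, -0.6]
gripper_width: 85.7
time: 1.32
position: [527.6, -335.7, 231.1]
tcp_rot: [2.061, 0.31, -2.061]
wrist_force: [-0.1, -1.4, -0.5]
gripper_width: 85.4
time: 1.95
position: [647.4, -273.8, 230.8]
tcp_rot: [2.06, 0.311, -2.062]
wrist_force: [0.6, -0.1, -0.7]
gripper_width: 85.0
tcp [ 647.2 -274.2  231.1] jaw deg -72.9 cam [ 720. -252.  374.]
blue [325. 210.] rect centre 650.6 -276.5 size [50.  39.5] ang of 1st side 8.3 centroid [ 651.3 -276.2   38. ] d/150 [ 0.023 -0.016]
```

View pics/w1.png

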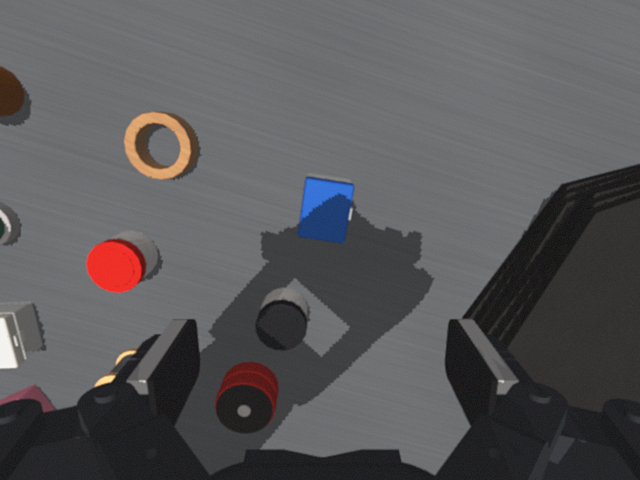

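The wrist view shows the blue case alone at (326,210). Its measured lid of 50.0×39.5 mm matches the given size. Descend and grip.

```bash
python3 -m handwheel '[{"slide":[0.02,-0.02,-0.3],"turn":-0.024},{"slide":[0.02,-0.02,-0.6],"turn":-0.024},{"slide":[0.02,-0.02,-0.9],"turn":-0.024},{"slide":[0.02,-0.02,-0.9],"turn":-0.024}]'
python3 -m handwheel '[{"slide":[0,0,-0.2],"turn":0},{"slide":[0,0,-0.35],"turn":0},{"slide":[0,0,-0.5],"turn":0},{"slide":[0,0,-0.6],"turn":0},{"slide":[0,0,-0.6],"turn":0},{"slide":[0,0,-0.6],"turn":0}]'
python3 -m handwheel '[{"slide":[0,0,0],"turn":0},{"slide":[0,0,0],"turn":0},{"slide":[0,0,0],"turn":0},{"slide":[0,0,0],"turn":0},{"slide":[0,0,0],"turn":0},{"slide":[0,0,0],"turn":0},{"slide":[0,0,0],"turn":0},{"slide":[0,0,0],"turn":0}]' 1 50
python3 -m handwheel '[{"slide":[0,0,0.05],"turn":0},{"slide":[0,0,0.1],"turn":0},{"slide":[0,0,0.2],"turn":0},{"slide":[0,0,0.2],"turn":0}]'
python3 w.py blue 68 pics/w2.png
```

```text
time: 2.5
position: [648.4, -276.6, 93.3]
tcp_rot: [2.141, 0.161, -2.153]
wrist_force: [-0.0, 0.4, 1.0]
gripper_width: 85.5
time: 3.25
position: [651.4, -276.9, 7.1]
tcp_rot: [2.145, 0.158, -2.143]
wrist_force: [-0.1, -0.5, 0.6]
gripper_width: 85.5
time: 4.25
position: [651.2, -276.7, 6.9]
tcp_rot: [2.145, 0.159, -2.144]
wrist_force: [-0.9, 1.0, 6.7]
gripper_width: 39.7
time: 4.75
position: [651.8, -277.0, 38.2]
tcp_rot: [2.147, 0.157, -2.141]
wrist_force: [0.5, 0.2, -1.3]
gripper_width: 39.2
tcp [ 651.3 -276.8   37.2] jaw deg -81.5 cam [ 727. -266.  182.]
blue [322. 366.] rect centre 652.0 -277.8 size [53.4 40. ] ang of 1st side 8.4 centroid [ 654.  -277.5   68. ] d/150 [ 0.005 -0.007]
```

View pics/w2.png

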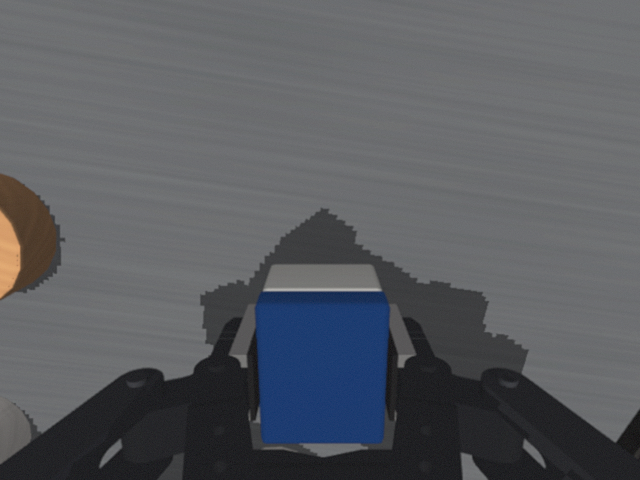

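Blue case held centred, with its lid at (322,366) between the pads and a width of 39.5 mm, as it should be. Lift and carry it to the blue bay.

```bash
python3 -m handwheel '[{"slide":[0,0,0.2],"turn":0},{"slide":[0,0,0.4],"turn":0},{"slide":[0,0,0.56],"turn":0}]'
python3 -m handwheel '[{"slide":[-0.05,0.15,0],"turn":0},{"slide":[-0.12,0.4,0],"turn":0},{"slide":[-0.21,0.7,0],"turn":0},{"slide":[-0.31,1,0],"turn":0}]'
python3 -m handwheel '[{"slide":[-0.1,0.33,0],"turn":0},{"slide":[-0.2,0.66,0],"turn":0},{"slide":[-0.31,1,0],"turn":0}]'
python3 -m handwheel '[{"slide":[-0.1,0.33,0],"turn":0},{"slide":[-0.2,0.66,0],"turn":0},{"slide":[-0.26,0.85,0],"turn":0},{"slide":[-0.31,1,0],"turn":0},{"slide":[-0.31,1,0],"turn":0},{"slide":[-0.31,1,0],"turn":0}]'
python3 w.py blue 9 pics/w3.png
```

```text
time: 5.18
position: [650.9, -276.6, 121.2]
tcp_rot: [2.145, 0.159, -2.144]
wrist_force: [-0.3, 0.4, -0.6]
gripper_width: 39.0
time: 5.68
position: [603.7, -125.3, 120.0]
tcp_rot: [2.144, 0.159, -2.145]
wrist_force: [0.5, -0.2, -0.6]
gripper_width: 39.0
time: 6.05
position: [557.2, 24.8, 120.1]
tcp_rot: [2.145, 0.159, -2.145]
wrist_force: [0.7, 0.4, -1.3]
gripper_width: 39.3
time: 6.8
position: [511.6, 172.8, 120.2]
tcp_rot: [2.144, 0.159, -2.145]
wrist_force: [0.2, 0.2, -1.4]
gripper_width: 39.5
tcp [511.7 172.6 120.2] jaw deg -81.6 cam [587. 183. 263.]
blue [322. 304.] rect centre 458.4 164.2 size [200.4  89.9] ang of 1st side 8.6 centroid [469.5 165.6   9. ] d/150 [-0.355 -0.056]
```

```bash
python3 -m handwheel '[{"slide":[0,0,-0.2],"turn":0},{"slide":[0,0,-0.4],"turn":0},{"slide":[0,0,-0.55],"turn":0},{"slide":[0,0,-0.63],"turn":0},{"slide":[0,0,-0.67],"turn":0},{"slide":[0,0,-0.69],"turn":0},{"slide":[0,0,-0.69],"turn":0},{"slide":[0,0,-0.69],"turn":0}]'
python3 -m handwheel '[{"slide":[0,0,0],"turn":0},{"slide":[0,0,0],"turn":0},{"slide":[0,0,0],"turn":0},{"slide":[0,0,0],"turn":0},{"slide":[0,0,0],"turn":0}]' -0.5
python3 -m handwheel '[{"slide":[0,0,0.1],"turn":0},{"slide":[0,0,0.3],"turn":0},{"slide":[0,0,0.6],"turn":0},{"slide":[0,0,0.9],"turn":0},{"slide":[0,0,1],"turn":0},{"slide":[0,0,1],"turn":0}]'
python3 w.py blue 47 pics/w4.png
```

```text
time: 7.85
position: [511.7, 173.5, 17.3]
tcp_rot: [2.145, 0.159, -2.144]
wrist_force: [-0.7, -0.5, -1.0]
gripper_width: 39.3
time: 8.48
position: [511.4, 173.4, 16.8]
tcp_rot: [2.145, 0.159, -2.145]
wrist_force: [-0.6, -0.8, -0.1]
gripper_width: 64.3
time: 9.22
position: [511.7, 173.5, 167.7]
tcp_rot: [2.147, 0.159, -2.143]
wrist_force: [0.3, 0.3, -1.8]
gripper_width: 64.1
tcp [511.1 173.3 166.5] jaw deg -81.5 cam [587. 184. 311.]
blue [323. 219.] rect centre 522.9 173.4 size [74.4 73.4] ang of 1st side 5.3 centroid [524.9 173.7  47. ] d/150 [0.079 0.001]
```

View pics/w4.png

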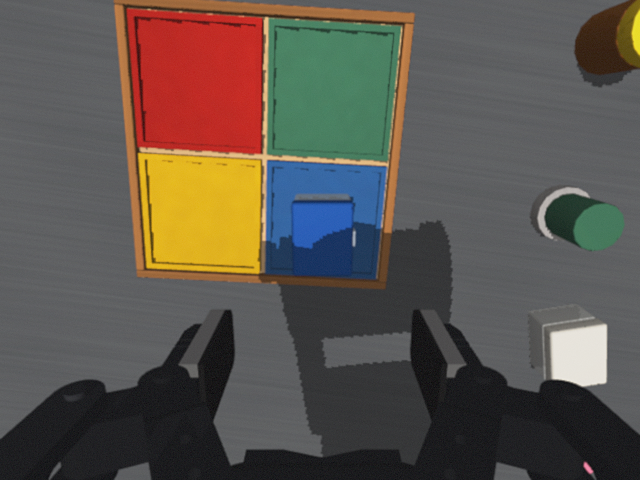

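The blue case stands upright in the blue bay (lid at (323,237)). The green die is next.

```bash
python3 -m handwheel '[{"slide":[0.04,-0.2,0],"turn":0},{"slide":[0.1,-0.5,0],"turn":0},{"slide":[0.15,-0.8,0],"turn":0},{"slide":[0.2,-1,0],"turn":0},{"slide":[0.2,-1,0],"turn":0}]' -1
python3 -m handwheel '[{"slide":[0,-0.13,0],"turn":0},{"slide":[0,-0.13,0],"turn":0},{"slide":[0,-0.13,0],"turn":0}]'
python3 w.py green 48 pics/w5.png; python3 w.py white 38 pics/w5.png
```

```text
time: 9.9
position: [541.0, 21.8, 165.2]
tcp_rot: [2.143, 0.157, -2.149]
wrist_force: [-0.5, 0.2, 0.4]
gripper_width: 85.5
time: 10.28
position: [541.3, 4.3, 166.6]
tcp_rot: [2.144, 0.159, -2.145]
wrist_force: [1.2, -0.2, 0.4]
gripper_width: 85.4
tcp [541.3   4.4 166.7] jaw deg -81.5 cam [617.  15. 310.]
green [327. 229.] rect centre 548.3 0.9 size [36.6 30.5] ang of 1st side 8.5 centroid [548.2   1.   48. ] d/150 [ 0.047 -0.023]
green [70. 94.] rect centre 604.1 161.0 size [74.1 75.8] ang of 1st side 5.3 centroid [606.1 161.1  48. ] d/150 [0.418 1.044]
tcp [541.3   4.4 166.7] jaw deg -81.5 cam [617.  15. 310.]
white [344. 366.] rect centre 444.1 -27.5 size [31.9 48.8] ang of 1st side 2.8 centroid [444.2 -27.7  38. ] d/150 [-0.648 -0.212]
```

View pics/w5.png

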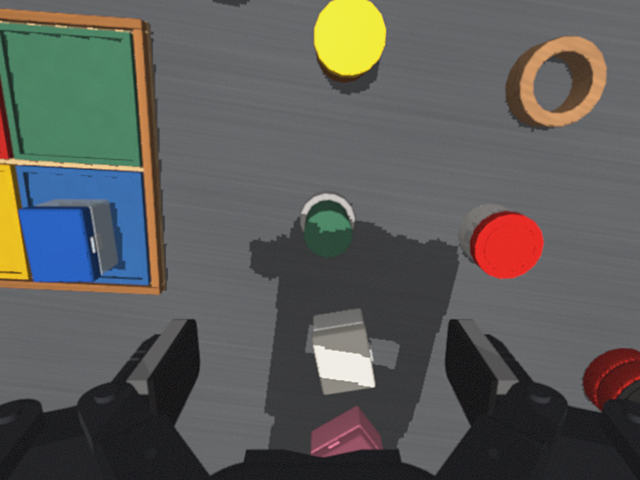

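The wrist view shows the die at (327,230), correctly between the jaws' reach. Its near flank widens the mask, so I take its centre as x≈545, y≈1. I'll grip the shank above the 12 mm foot.

```bash
python3 -m handwheel '[{"slide":[0.03,-0.02,-0.2],"turn":0},{"slide":[0.03,-0.02,-0.4],"turn":0},{"slide":[0.03,-0.02,-0.6],"turn":0},{"slide":[0.03,-0.02,-0.8],"turn":0},{"slide":[0.03,-0.02,-0.95],"turn":0},{"slide":[0.03,-0.02,-1],"turn":0},{"slide":[0.03,-0.02,-1],"turn":0},{"slide":[0.03,-0.02,-1],"turn":0}]'
python3 -m handwheel '[{"slide":[0,0,-0.02],"turn":0},{"slide":[0,0,-0.02],"turn":0},{"slide":[0,0,-0.02],"turn":0},{"slide":[0,0,-0.02],"turn":0},{"slide":[0,0,-0.02],"turn":0},{"slide":[0,0,-0.02],"turn":0},{"slide":[0,0,-0.02],"turn":0},{"slide":[0,0,-0.02],"turn":0}]' 1 60
python3 -m handwheel '[{"slide":[0,0,0.05],"turn":0},{"slide":[0,0,0.1],"turn":0},{"slide":[0,0,0.2],"turn":0},{"slide":[0,0,0.2],"turn":0}]'
python3 w.py green 80 pics/w6.png
```

```text
time: 11.38
position: [546.5, 1.0, 17.7]
tcp_rot: [2.146, 0.159, -2.143]
wrist_force: [0.6, 0.6, 0.3]
gripper_width: 85.2
time: 12.38
position: [546.0, 0.9, 14.1]
tcp_rot: [2.145, 0.159, -2.144]
wrist_force: [-2.1, -0.2, 6.2]
gripper_width: 30.5
time: 12.88
position: [546.8, 0.8, 45.3]
tcp_rot: [2.147, 0.159, -2.142]
wrist_force: [0.4, -0.1, -3.4]
gripper_width: 30.7
tcp [546.3   0.9  44.5] jaw deg -81.5 cam [622.  11. 189.]
green [322. 361.] rect centre 553.3 1.0 size [46.  31.3] ang of 1st side 8.5 centroid [553.7   1.   80. ] d/150 [0.047 0.001]
green [  4. 185.] rect centre 595.8 88.2 size [ 3.  19.5] ang of 1st side 86.0 centroid [593.   88.9  80. ] d/150 [0.33  0.582]
```

View pics/w6.png

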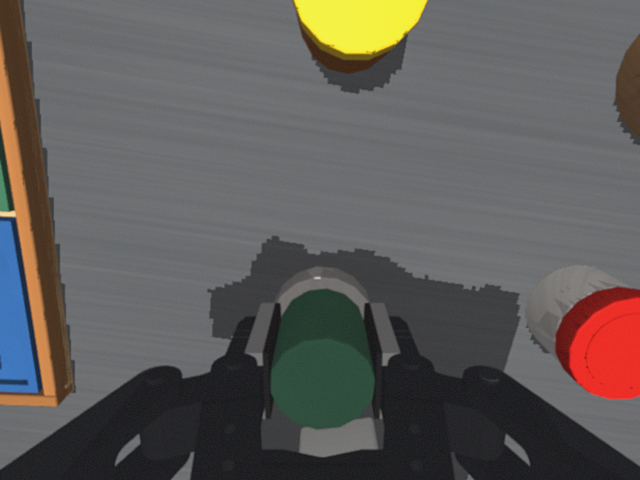

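Die held centred and upright. Carry it to the green bay (600,181).

```bash
python3 -m handwheel '[{"slide":[0,0,0.2],"turn":0},{"slide":[0,0,0.4],"turn":0},{"slide":[0,0,0.5],"turn":0}]'
python3 -m handwheel '[{"slide":[0.05,0.15,0],"turn":0},{"slide":[0.12,0.4,0],"turn":0},{"slide":[0.2,0.65,0],"turn":0},{"slide":[0.27,0.9,0],"turn":0},{"slide":[0.3,1,0],"turn":0}]'
python3 -m handwheel '[{"slide":[0.06,0.2,0],"turn":0},{"slide":[0.06,0.2,0],"turn":0},{"slide":[0.06,0.2,-0.2],"turn":0},{"slide":[0.06,0.2,-0.4],"turn":0},{"slide":[0.06,0.2,-0.55],"turn":0},{"slide":[0.06,0.2,-0.6],"turn":0},{"slide":[0.06,0.2,-0.6],"turn":0},{"slide":[0.06,0.2,-0.6],"turn":0}]'
```

```text
time: 13.3
position: [546.3, 0.9, 119.9]
tcp_rot: [2.146, 0.159, -2.143]
wrist_force: [-0.8, 0.1, -2.0]
gripper_width: 30.6
time: 13.92
position: [590.7, 152.5, 117.9]
tcp_rot: [2.142, 0.161, -2.145]
wrist_force: [-0.0, -0.5, -2.6]
gripper_width: 30.3
time: 14.92
position: [600.5, 180.8, 29.8]
tcp_rot: [2.146, 0.159, -2.143]
wrist_force: [0.4, 0.1, -2.5]
gripper_width: 30.7
```

```bash
python3 -m handwheel '[{"slide":[0,0,-0.02],"turn":0},{"slide":[0,0,-0.04],"turn":0},{"slide":[0,0,-0.04],"turn":0}]'
python3 -m handwheel '[{"slide":[0,0,0],"turn":0},{"slide":[0,0,0],"turn":0},{"slide":[0,0,0],"turn":0},{"slide":[0,0,0],"turn":0},{"slide":[0,0,0],"turn":0}]' -0.5
python3 -m handwheel '[{"slide":[0,0,0.1],"turn":0},{"slide":[0,0,0.3],"turn":0},{"slide":[0,0,0.6],"turn":0},{"slide":[0,0,0.9],"turn":0},{"slide":[0,0,1],"turn":0},{"slide":[0,0,1],"turn":0}]'
python3 -m handwheel '[{"slide":[0.1,-0.25,0],"turn":0},{"slide":[0.2,-0.5,0],"turn":0},{"slide":[0.3,-0.75,0],"turn":0},{"slide":[0.38,-1,0],"turn":0},{"slide":[0.38,-1,0],"turn":0}]' -1
python3 -m handwheel '[{"slide":[0,-0.16,0],"turn":0},{"slide":[0,-0.16,0],"turn":0},{"slide":[0,-0.16,0],"turn":0}]'
python3 w.py yellow 56 pics/w7.png
```

```text
time: 15.3
position: [600.2, 181.0, 24.1]
tcp_rot: [2.145, 0.159, -2.144]
wrist_force: [-4.7, -1.2, 10.6]
gripper_width: 30.7
time: 15.92
position: [599.9, 180.9, 22.7]
tcp_rot: [2.144, 0.159, -2.145]
wrist_force: [0.2, -0.7, 0.9]
gripper_width: 63.8
time: 16.68
position: [600.2, 180.9, 173.8]
tcp_rot: [2.147, 0.159, -2.143]
wrist_force: [-0.7, -0.2, -0.6]
gripper_width: 64.2
time: 17.3
position: [656.7, 28.5, 170.7]
tcp_rot: [2.143, 0.156, -2.149]
wrist_force: [-0.3, 1.1, 1.1]
gripper_width: 85.3
time: 17.68
position: [656.7, 7.3, 172.5]
tcp_rot: [2.144, 0.159, -2.145]
wrist_force: [0.5, -0.1, -0.1]
gripper_width: 85.2
tcp [656.7   7.5 172.6] jaw deg -81.5 cam [732.  18. 316.]
yellow [ 18. 357.] rect centre 540.7 203.6 size [77.3 30.2] ang of 1st side 3.2 centroid [541.6 202.4  56. ] d/150 [-0.773  1.308]
yellow [323. 233.] rect centre 660.9 6.2 size [41.2 39.2] ang of 1st side 8.5 centroid [661.3   6.3  56. ] d/150 [ 0.027 -0.009]
yellow [195. 149.] rect centre 700.7 89.9 size [38.8 41.3] ang of 1st side 8.7 centroid [701.4  90.2  56. ] d/150 [0.293 0.55 ]
```

View pics/w7.png

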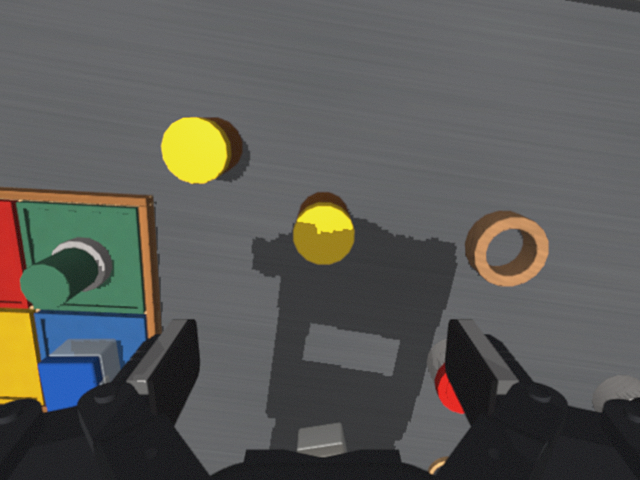

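The die stands upright in the green bay. The target jar is at (323,233), the right of the two; its twin is at (195,149). Lid 41×39 mm matches the 40 mm given.

```bash
python3 -m handwheel '[{"slide":[0.03,-0.01,-0.2],"turn":0},{"slide":[0.03,-0.01,-0.4],"turn":0},{"slide":[0.03,-0.01,-0.6],"turn":0},{"slide":[0.03,-0.01,-0.8],"turn":0},{"slide":[0.03,-0.01,-0.95],"turn":0},{"slide":[0.03,-0.01,-1],"turn":0},{"slide":[0.03,-0.01,-1],"turn":0}]'
python3 -m handwheel '[{"slide":[0,0,-0.06],"turn":0},{"slide":[0,0,-0.06],"turn":0},{"slide":[0,0,-0.06],"turn":0}]'
python3 -m handwheel '[{"slide":[0,0,0],"turn":0},{"slide":[0,0,0],"turn":0},{"slide":[0,0,0],"turn":0},{"slide":[0,0,0],"turn":0},{"slide":[0,0,0],"turn":0},{"slide":[0,0,0],"turn":0},{"slide":[0,0,0],"turn":0},{"slide":[0,0,0],"turn":0}]' 1 50
python3 -m handwheel '[{"slide":[0,0,0.05],"turn":0},{"slide":[0,0,0.1],"turn":0},{"slide":[0,0,0.2],"turn":0},{"slide":[0,0,0.2],"turn":0}]'
python3 w.py yellow 86 pics/w8.png
```

```text
time: 18.6
position: [661.6, 5.5, 23.0]
tcp_rot: [2.145, 0.159, -2.144]
wrist_force: [0.4, 0.4, 1.1]
gripper_width: 85.4
time: 18.98
position: [661.6, 5.4, 14.1]
tcp_rot: [2.145, 0.159, -2.144]
wrist_force: [-0.5, -0.1, 0.4]
gripper_width: 85.6
time: 19.98
position: [661.5, 5.5, 14.1]
tcp_rot: [2.145, 0.159, -2.144]
wrist_force: [-1.6, 1.9, 5.6]
gripper_width: 38.7
time: 20.48
position: [662.3, 5.3, 45.5]
tcp_rot: [2.147, 0.158, -2.141]
wrist_force: [0.0, -0.4, -1.4]
gripper_width: 38.7
tcp [661.8   5.3  44.7] jaw deg -81.5 cam [737.  16. 189.]
yellow [322. 390.] rect centre 662.9 4.5 size [44.3 39.5] ang of 1st side 8.5 centroid [663.7   4.7  86. ] d/150 [ 0.007 -0.005]
yellow [ 75. 194.] rect centre 709.2 72.3 size [30.2 34. ] ang of 1st side 8.9 centroid [710.2  72.6  86. ] d/150 [0.316 0.446]
```

View pics/w8.png

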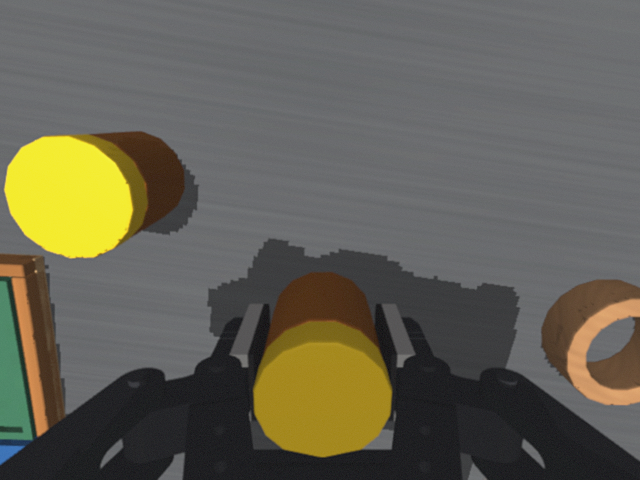

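Jar held upright (lid (322,390), twin undisturbed at (75,194)). Carry it to the yellow bay (503,261).

```bash
python3 -m handwheel '[{"slide":[0,0,0.2],"turn":0},{"slide":[0,0,0.4],"turn":0},{"slide":[0,0,0.6],"turn":0}]'
python3 -m handwheel '[{"slide":[-0.08,0.12,0],"turn":0},{"slide":[-0.2,0.32,0],"turn":0},{"slide":[-0.36,0.58,0],"turn":0},{"slide":[-0.53,0.85,0],"turn":0}]'
python3 -m handwheel '[{"slide":[-0.18,0.28,0],"turn":0},{"slide":[-0.35,0.55,0],"turn":0},{"slide":[-0.48,0.75,0],"turn":0},{"slide":[-0.53,0.85,0],"turn":0},{"slide":[-0.53,0.85,0],"turn":0},{"slide":[-0.53,0.85,0],"turn":0}]'
python3 -m handwheel '[{"slide":[0,0,-0.2],"turn":0},{"slide":[0,0,-0.4],"turn":0},{"slide":[0,0,-0.6],"turn":0},{"slide":[0,0,-0.7],"turn":0},{"slide":[0,0,-0.72],"turn":0},{"slide":[0,0,-0.72],"turn":0}]'
```

```text
time: 20.9
position: [661.1, 5.4, 134.3]
tcp_rot: [2.144, 0.159, -2.145]
wrist_force: [0.2, -0.4, -1.2]
gripper_width: 38.8
time: 21.4
position: [579.6, 134.5, 132.2]
tcp_rot: [2.142, 0.159, -2.147]
wrist_force: [1.1, -0.1, -2.1]
gripper_width: 39.1
time: 22.15
position: [502.7, 259.6, 133.4]
tcp_rot: [2.144, 0.158, -2.145]
wrist_force: [1.1, -0.3, -1.1]
gripper_width: 38.9
time: 22.9
position: [503.0, 260.3, 26.5]
tcp_rot: [2.146, 0.159, -2.144]
wrist_force: [-0.9, -0.4, -0.6]
gripper_width: 38.8
```

```bash
python3 -m handwheel '[{"slide":[0,0,-0.02],"turn":0},{"slide":[0,0,-0.02],"turn":0},{"slide":[0,0,-0.02],"turn":0}]'
python3 -m handwheel '[{"slide":[0,0,0],"turn":0},{"slide":[0,0,0],"turn":0},{"slide":[0,0,0],"turn":0},{"slide":[0,0,0],"turn":0},{"slide":[0,0,0],"turn":0}]' -0.5
python3 -m handwheel '[{"slide":[0,0,0.1],"turn":0},{"slide":[0,0,0.3],"turn":0},{"slide":[0,0,0.6],"turn":0},{"slide":[0,0,0.9],"turn":0},{"slide":[0,0,1],"turn":0},{"slide":[0,0,1],"turn":0}]'
python3 -m handwheel '[{"slide":[0.04,-0.25,0],"turn":0},{"slide":[0.08,-0.5,0],"turn":0},{"slide":[0.12,-0.75,0],"turn":0},{"slide":[0.16,-1,0],"turn":0}]' -1
python3 -m handwheel '[{"slide":[0.04,-0.33,0],"turn":0},{"slide":[0.08,-0.66,0],"turn":0},{"slide":[0.12,-1,0],"turn":0}]'
python3 -m handwheel '[{"slide":[0.02,-0.25,0],"turn":0},{"slide":[0.04,-0.5,0],"turn":0},{"slide":[0.04,-0.52,0],"turn":0},{"slide":[0.04,-0.52,0],"turn":0}]'
python3 w.py red 40 pics/w9.png
```

```text
time: 23.28
position: [503.2, 260.7, 24.1]
tcp_rot: [2.147, 0.16, -2.142]
wrist_force: [-0.4, -0.9, 5.1]
gripper_width: 39.0
time: 23.9
position: [502.4, 260.4, 22.7]
tcp_rot: [2.145, 0.159, -2.145]
wrist_force: [-1.7, 0.8, -1.0]
gripper_width: 64.3
time: 24.65
position: [502.7, 260.5, 173.8]
tcp_rot: [2.147, 0.16, -2.143]
wrist_force: [-0.1, -0.4, 0.5]
gripper_width: 64.3
time: 25.15
position: [525.7, 109.1, 171.1]
tcp_rot: [2.141, 0.159, -2.147]
wrist_force: [0.7, 0.5, -0.1]
gripper_width: 85.6
time: 25.52
position: [543.7, -41.1, 171.2]
tcp_rot: [2.142, 0.16, -2.148]
wrist_force: [0.4, -0.1, -0.4]
gripper_width: 85.3
time: 26.02
position: [549.8, -117.1, 171.6]
tcp_rot: [2.143, 0.16, -2.147]
wrist_force: [0.2, -0.5, 0.2]
gripper_width: 85.0
tcp [ 550.  -116.8  171.9] jaw deg -81.5 cam [ 625. -107.  315.]
red [327. 229.] rect centre 552.4 -120.9 size [45.3 45.1] ang of 1st side 53.6 centroid [ 553.2 -120.9   40. ] d/150 [ 0.016 -0.028]
```

View pics/w9.png

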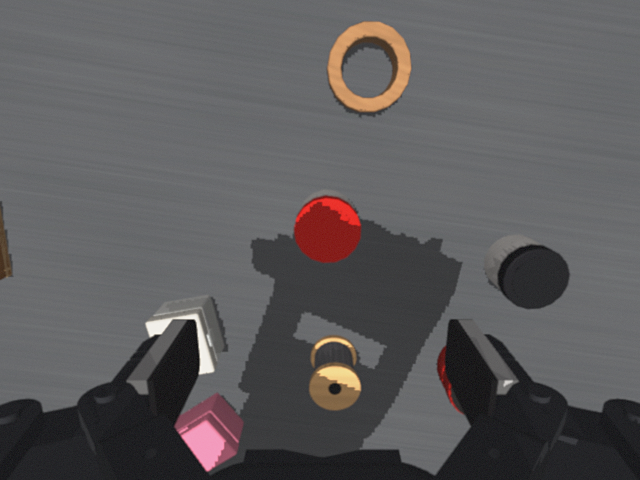

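Red-lidded tin at (327,229), 45 mm lid as given; black tin at (533,276) is well clear of the fingers.

```bash
python3 -m handwheel '[{"slide":[0.02,-0.03,-0.2],"turn":0},{"slide":[0.02,-0.03,-0.4],"turn":0},{"slide":[0.02,-0.03,-0.6],"turn":0},{"slide":[0.02,-0.03,-0.8],"turn":0},{"slide":[0.02,-0.03,-0.95],"turn":0},{"slide":[0.02,-0.03,-1],"turn":0},{"slide":[0.02,-0.03,-1],"turn":0}]'
python3 -m handwheel '[{"slide":[0,0,-0.05],"turn":0},{"slide":[0,0,-0.1],"turn":0},{"slide":[0,0,-0.1],"turn":0},{"slide":[0,0,-0.1],"turn":0}]'
python3 -m handwheel '[{"slide":[0,0,0],"turn":0},{"slide":[0,0,0],"turn":0},{"slide":[0,0,0],"turn":0},{"slide":[0,0,0],"turn":0},{"slide":[0,0,0],"turn":0},{"slide":[0,0,0],"turn":0},{"slide":[0,0,0],"turn":0},{"slide":[0,0,0],"turn":0}]' 1 50
python3 -m handwheel '[{"slide":[0,0,0.05],"turn":0},{"slide":[0,0,0.1],"turn":0},{"slide":[0,0,0.2],"turn":0},{"slide":[0,0,0.2],"turn":0}]'
python3 w.py red 70 pics/w10.png
```

```text
time: 26.95
position: [553.4, -121.5, 22.8]
tcp_rot: [2.144, 0.16, -2.145]
wrist_force: [1.6, -0.0, 0.0]
gripper_width: 85.5
time: 27.45
position: [553.5, -122.2, 7.9]
tcp_rot: [2.145, 0.159, -2.144]
wrist_force: [0.6, -0.6, 0.9]
gripper_width: 85.5
time: 28.45
position: [553.5, -122.1, 8.2]
tcp_rot: [2.145, 0.159, -2.144]
wrist_force: [-2.1, 1.3, 5.8]
gripper_width: 44.5
time: 28.95
position: [554.3, -122.4, 39.3]
tcp_rot: [2.147, 0.158, -2.142]
wrist_force: [-0.2, -0.2, -0.8]
gripper_width: 44.7
tcp [ 553.8 -122.2   38.6] jaw deg -81.5 cam [ 629. -112.  183.]
red [322. 370.] rect centre 554.6 -123.2 size [49.6 45.3] ang of 1st side 7.9 centroid [ 555.6 -123.    70. ] d/150 [ 0.005 -0.006]
```

View pics/w10.png

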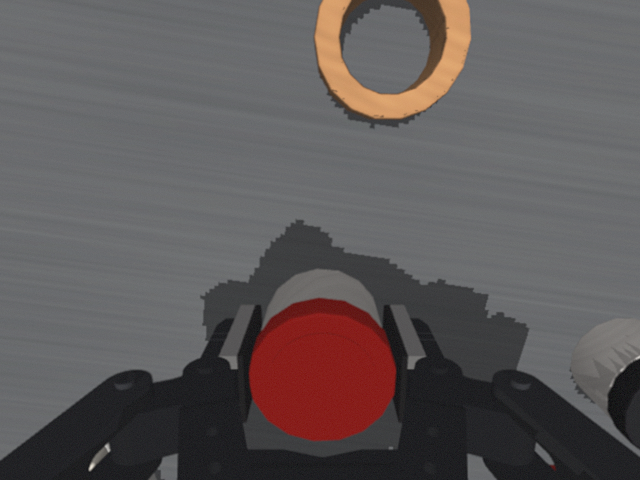

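Tin held upright and centred (322,370). Carry it to the red bay (592,269).

```bash
python3 -m handwheel '[{"slide":[0,0,0.2],"turn":0},{"slide":[0,0,0.4],"turn":0},{"slide":[0,0,0.6],"turn":0},{"slide":[0,0,0.65],"turn":0}]'
python3 -m handwheel '[{"slide":[0.01,0.12,0],"turn":0},{"slide":[0.04,0.37,0],"turn":0},{"slide":[0.06,0.67,0],"turn":0},{"slide":[0.1,1,0],"turn":0}]'
python3 -m handwheel '[{"slide":[0.03,0.33,0],"turn":0},{"slide":[0.06,0.66,0],"turn":0},{"slide":[0.1,1,0],"turn":0}]'
python3 -m handwheel '[{"slide":[0.03,0.3,0],"turn":0},{"slide":[0.05,0.5,0],"turn":0},{"slide":[0.06,0.61,0],"turn":0},{"slide":[0.06,0.61,0],"turn":0},{"slide":[0.06,0.61,0],"turn":0}]'
python3 -m handwheel '[{"slide":[0,0,-0.2],"turn":0},{"slide":[0,0,-0.4],"turn":0},{"slide":[0,0,-0.6],"turn":0},{"slide":[0,0,-0.7],"turn":0},{"slide":[0,0,-0.76],"turn":0},{"slide":[0,0,-0.76],"turn":0},{"slide":[0,0,-0.76],"turn":0}]'
```

```text
time: 29.5
position: [554.0, -122.3, 136.6]
tcp_rot: [2.146, 0.158, -2.142]
wrist_force: [0.3, -0.2, -1.6]
gripper_width: 44.5
time: 30.0
position: [567.5, 30.1, 133.6]
tcp_rot: [2.142, 0.159, -2.148]
wrist_force: [0.1, -0.4, -1.6]
gripper_width: 44.4
time: 30.38
position: [582.2, 180.4, 133.5]
tcp_rot: [2.141, 0.159, -2.147]
wrist_force: [0.7, -0.4, -0.8]
gripper_width: 44.2
time: 31.0
position: [592.2, 268.4, 134.9]
tcp_rot: [2.144, 0.158, -2.146]
wrist_force: [-0.5, -0.3, -1.2]
gripper_width: 44.4
time: 31.88
position: [593.0, 269.5, 22.3]
tcp_rot: [2.146, 0.159, -2.143]
wrist_force: [0.1, 0.0, -1.1]
gripper_width: 44.0
```

Lower the last 4–5 mm, release, rise, then move aside to the right for the overhead check.

```bash
python3 -m handwheel '[{"slide":[0,0,-0.015],"turn":0},{"slide":[0,0,-0.03],"turn":0},{"slide":[0,0,-0.03],"turn":0}]'
python3 -m handwheel '[{"slide":[0,0,0],"turn":0},{"slide":[0,0,0],"turn":0},{"slide":[0,0,0],"turn":0},{"slide":[0,0,0],"turn":0},{"slide":[0,0,0],"turn":0}]' -0.5
python3 -m handwheel '[{"slide":[0,0,0.1],"turn":0},{"slide":[0,0,0.3],"turn":0},{"slide":[0,0,0.6],"turn":0},{"slide":[0,0,0.9],"turn":0},{"slide":[0,0,1],"turn":0},{"slide":[0,0,1],"turn":0}]'
python3 -m handwheel '[{"slide":[-0.4,0,0.1],"turn":0},{"slide":[-0.7,0,0.2],"turn":0},{"slide":[-1,0,0.3],"turn":0},{"slide":[-1,0,0.3],"turn":0}]'
python3 -m handwheel '[{"slide":[-0.3,0,0.1],"turn":0},{"slide":[-0.6,0,0.1],"turn":0},{"slide":[-0.9,0,0.1],"turn":0},{"slide":[-0.9,0,0.1],"turn":0},{"slide":[-0.9,0,0.1],"turn":0},{"slide":[-0.9,0,0.1],"turn":0}]'
python3 - <<'E'
from h import *
t=env.get_image("top");s=env.get_image("scene")
cv2.imwrite("pics/end.png",cv2.resize(np.vstack([t["frame"][130:330,120:520],s["frame"][160:360,100:500]])[:,:,::-1],None,fx=1.5,fy=1.5))
for n,c,H in (("black",0,40),("white",0,38)):
    for q in blobs(t["frame"],n,300,900):
        m=cv2.moments(q);p=[m["m10"]/m["m00"],m["m01"]/m["m00"]]
        print(n,np.round(p),onz(t,[p],H)[0].round(0))
b=cv2.imread("pics/top0.png")[:,:,::-1];D=np.abs(b.astype(int)-t["frame"]).max(2)
print("diff at black",D[220:260,455:495].mean(),"white",D[272:315,320:360].mean())
E
```

```text
time: 32.25
position: [592.8, 269.6, 18.2]
tcp_rot: [2.146, 0.159, -2.144]
wrist_force: [-4.2, -1.5, 11.7]
gripper_width: 44.3
time: 32.88
position: [592.4, 269.4, 16.7]
tcp_rot: [2.144, 0.159, -2.145]
wrist_force: [0.9, -0.3, -0.1]
gripper_width: 63.8
time: 33.62
position: [592.7, 269.5, 167.9]
tcp_rot: [2.147, 0.16, -2.143]
wrist_force: [-0.2, 0.6, -0.1]
gripper_width: 64.0
time: 34.12
position: [440.1, 269.4, 211.5]
tcp_rot: [2.142, 0.16, -2.145]
wrist_force: [0.0, -0.3, 0.2]
gripper_width: 63.9
time: 34.88
position: [308.3, 269.4, 226.4]
tcp_rot: [2.144, 0.158, -2.145]
wrist_force: [0.3, 0.3, -0.5]
gripper_width: 64.2
white [340. 292.] [444. -26.  38.]
white [279.  16.] [985.  86.  38.]
diff at black 3.04375 white 1.9337209302325582
```

View pics/end.png

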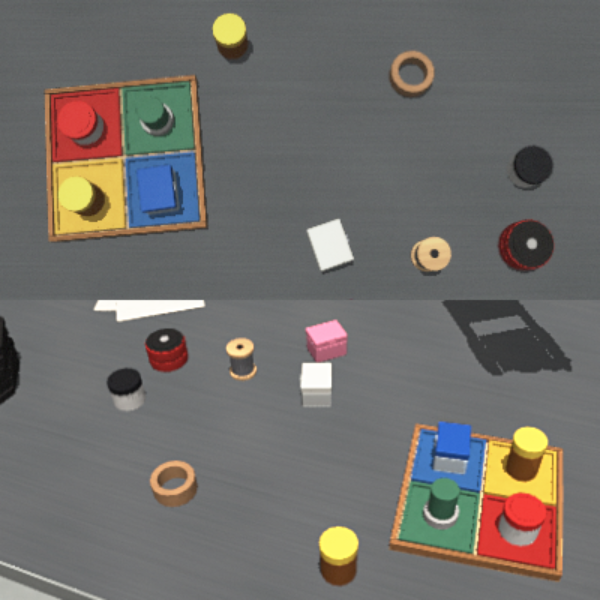

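All four pieces stand centred in their own bays, and the black tin and white case look unmoved. Handing in.

```bash
python3 -c "
from workcell import env
print(env.close_job())"
```

```text
the job is handed in; nothing more can be done
None
```

The red tin, blue case, green die and the right-hand of the two yellow-lidded jars are each in the bay of their own colour, released, and the job is handed in. The arm's clock read about 35 s of the 112 s allowed, and the system gives no verdict.

- **Kit pieces:** in the last top and scene pictures all four stand upright inside their bays. I released each within about 1 mm of its measured bay centre. I did not measure their final positions numerically.
- **White case:** it measures (444, −26) mm, the same as at the start.
- **Black tin:** the colour mask did not pick it out for a numeric position. A before-and-after picture comparison at its place shows practically no change.
- **Contact forces:** the wrist force in the readings at the end of each move never exceeded about 13 N. No check failed or disagreed.

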